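# Sweep the spilled nuts into the blue bin

## Robot

A 6-joint arm with a two-finger parallel gripper is mounted at the origin on the work surface. World frame = base frame: x ahead of the robot, y to its left, z up, the work surface at z = 0. Lengths are in m, angles in degrees, forces in N, time in s.
With the tool pointing down it reaches from about 0.25 to 0.725 m from the base axis. Payload 9.7 kg.
Tool frame: the origin (TCP) lies at the very end of the fingers, on their centre line; the grasp point (between the pads) lies 19 mm behind it (bot.grip_point_offset is the z of the grasp point in the tool frame, in m); z points along the fingers, x is the direction in which the jaws open and shut, and the axes are right-handed (so a half turn about z gives the same grasp; the last joint's range is limited). The gripper opens to 85 mm and grips with 20 to 120 N. Pads are 22 mm wide; open, the fingers measure 114 mm over their backs; the gripper's body (76 mm by 85 mm) begins 54 mm behind the grasp point. The pads swing forward as they close: fully open they stand 13 mm farther back than shut.
Start: joints at [-73.625, 4.979, 10.078, 95.1, 0, 90], TCP at [0.155, -0.528, 0.199] pointing down, gripper open.
Joint ranges: [-179.16, 179.16], [-48.56, 103.87], [-65.8, 70.77], [-126.05, 130.52], [-82.76, 87.17], [-180, 180]. Speed limits (degrees/s): [127.2, 127.2, 147.25, 180, 180, 180].

## Interface

Orientations are given as [roll, pitch, yaw] about the fixed x, y, z axes, in that order (R = Rz(yaw) Ry(pitch) Rx(roll)).
In Python, from workcell import get_obs, viewer, job_done, bot gives the robot as it stands.
- The arm moves only by the shell command python3 -m handwheel 'ROWS' [FORCE]. ROWS is JSON, a list of rows, each a list of 5 numbers: the closure, from 0 (fully open) to 1 (shut), then the shift along the world's x, y, z in m, then the turn about the world's z in degrees. A call has 1 to 5 rows; each row is the pose to reach, as a shift and turn from the pose measured when the call began; what a row does not reach only later rows make up. A row lasts 1/10 s, in which the tool goes at most 50 mm and 8.59 degrees, less where a joint would pass 70% of its speed; a pose out of reach is approached as far as the arm can. A call with a gripper value outside its range is refused whole. The fingers move at their own pace and stop on an object; FORCE is the grip in N (left out, the last holds). Time passes only in rows, so rows that repeat a pose let the fingers close. It gives the time, the measured TCP pose, the force and the opening at its end, in the units of the state.
- get_obs(): the state, without advancing time (a new reading comes with each control period).
- viewer.camera(name): name is "scene" or "top"; returns a dict with "color" (400x640x3 uint8, blue, green, red), "K" (3x3 intrinsics, pixels), "origin" and "orientation" of the camera in the world. Camera axes: x right, y down, z forward; pixel columns grow to the right and rows downward; lengths in m; the calibration is good to about 2 mm. A picture is of the moment at which its call begins. There is no depth.
- job_done(): hands the job in, once; it reports no verdict.
The state is a dict: "time": time; "q": joint angles; "qd": joint speeds; "joint_efforts": joint torques, N m; "ee_pos": TCP position; "tcp_rot": TCP orientation; "wrist_force": force on the tool from outside, world axes, zero at the start; "torque": the same for the moment, N m; "opening": finger opening in m.
Only numpy, scipy, OpenCV 4.12 (cv2) and the standard library are available. Lean on these libraries where they do the work, as an engineer would, in place of code of your own. Each camera call takes 0.05 s, during which the arm holds its last target.

## Task

Three big steel nuts are spilled on the raised sorting board. Sweep all three along the board with the fingertips, off its end and into the blue bin; push them only, do not pick them up. Leave the brass coupling standing where it is on the board, and leave the green-labelled can and the cardboard carton on the counter alone.

Things in the scene. Friction and masses are not known exactly. Their poses are not given: they have to be found in the camera images.
- board: plywood sorting board fixed on four feet, 260 by 260 mm, its flat deck 50 mm above the counter. The edges at its -x and +x sides have aluminium lips 6 mm thick standing 10 mm above the deck (inner faces 124 mm from the middle); the +y and -y ends, 130 mm from the middle, have no lip, and a bin stands against each. Origin under the middle of the board, at counter height; z up
- blue_bin: blue plastic bin, fixed to the counter against one end of the sorting board (either the +y or the -y end, it changes), outside 260 mm (its x) by 100 mm (its y) by 45 mm high, walls 4 mm, open on top and empty; the rim is 5 mm lower than the deck, with a 2 mm gap between deck end and bin. Origin under its centre at counter height; axes parallel to the board's; origin 182 mm from the board's. The nuts belong here
- yellow_bin: yellow plastic bin of the same size at the other end of the board; not used. Origin under its centre at counter height
- nut1: steel-coloured hexagon nut, 30 mm across flats (35 mm across corners), 16 mm thick, 45 to 90 g, lying flat and loose on the deck of the sorting board; a 20 mm hole runs through it. Origin at its centre, 8 mm above the deck; z along the hole
- nut2: steel-coloured hexagon nut, 30 mm across flats (35 mm across corners), 16 mm thick, 45 to 90 g, lying flat and loose on the deck of the sorting board; a 20 mm hole runs through it. Origin at its centre, 8 mm above the deck; z along the hole
- nut3: steel-coloured hexagon nut, 30 mm across flats (35 mm across corners), 16 mm thick, 45 to 90 g, lying flat and loose on the deck of the sorting board; a 20 mm hole runs through it. Origin at its centre, 8 mm above the deck; z along the hole
- coupling: brass pipe coupling standing upright and loose on the deck among the nuts, round, 28 mm across, 36 mm tall, 110 g. Origin at the centre of its underside; at least 45 mm from any nut, centre to centre, counted across the sweeping direction (along the board's x), as are the nuts from one another
- can: metal can with a green label, 66 mm across, 110 mm tall, 0.4 kg, standing loose on the counter beyond the -y bin. Origin at the centre of its underside
- carton: small cardboard carton with an orange band, 70 by 100 mm, 60 mm tall, 0.5 kg, loose on the counter beyond the +y bin. Origin at the centre of its underside
Mind the look-alikes: they are no part of the job. Of the things shaped like the can, the metal one is meant.

How it is judged (in metres and radians):
At the end, for the whole second after the job is handed in: All three nuts lie at rest inside the blue bin, below its rim; the coupling stands upright within 15 mm of its starting place; the can and the carton stand upright within 20 mm of theirs (x of nut1 in the frame of blue_bin between -0.126 and 0.126 m and y of nut1 in the frame of blue_bin between -0.046 and 0.046 m and z of each of nut1, nut2, nut3 in the frame of blue_bin below 0.05 m and linear speed of each of nut1, nut2, nut3 below 0.02 m/s and x of nut2 in the frame of blue_bin between -0.126 and 0.126 m and y of nut2 in the frame of blue_bin between -0.046 and 0.046 m and x of nut3 in the frame of blue_bin between -0.126 and 0.126 m and y of nut3 in the frame of blue_bin between -0.046 and 0.046 m and distance of coupling from where it was at the start of the episode below 0.015 m and angle between each of coupling, can, carton's own z axis and vertical below 0.2 rad and distance of each of can, carton from where it was at the start of the episode below 0.02 m); the robot touches nothing.
It fails at once if a nut is lifted: its centre rises more than 12 mm above where it lay on the board (height (world z) of any of nut1, nut2, nut3 above 0.07 m).
It fails at once if the coupling is moved more than 15 mm or tipped (distance of coupling from where it was at the start of the episode above 0.015 m or angle between coupling's own z axis and vertical above 0.35 rad).
It fails at once if the can or the carton is moved more than 20 mm or tipped (distance of any of can, carton from where it was at the start of the episode above 0.02 m or angle between any of can, carton's own z axis and vertical above 0.35 rad).
It also fails if it takes over 58 s, if anything falls off the work surface, if the arm or the gripper's body presses on something with over 40 N, if the wrist force passes 120 N, or if a joint passes its speed limit or range.

## Working session

There is one attempt and no reset: what is moved stays moved. The work goes in short steps, Python scripts to look and compute and a shell command to move; the robot and the scene stay as the last step left them, time stands still between calls to the robot, and variables do not carry over. Pictures are saved under pics/ and viewed, and the job is handed in when it is done.

```bash
mkdir -p pics; ls
python3 - <<'E'
from workcell import get_obs, viewer
import cv2
o=get_obs();print(o)
for n in("top","scene"):
    c=viewer.camera(n);cv2.imwrite(f"pics/{n}0.png",c["color"]);print(n,c["K"],c["origin"],c["orientation"])
E
```

```text
pics
{'time': 0.0, 'q': array([-7.36261792e+01,  5.01270730e+00,  1.00326182e+01,  9.50991504e+01,
        1.09955963e-03,  8.99993980e+01]), 'qd': array([ 0.00753133,  0.0463754 , -0.0320234 ,  0.15155617, -0.00141483,
        0.10293578]), 'joint_efforts': array([-7.96686363e-04, -5.20383561e+01,  4.64806581e+01,  1.63082255e-02,
        4.24204040e-05, -1.00335079e-06]), 'ee_pos': array([ 0.15497341, -0.5274225 ,  0.19785124]), 'tcp_rot': array([-1.79998900e+02,  7.92394111e-02, -7.36255772e+01]), 'wrist_force': array([-0.09445312,  1.37232563, -0.29138141]), 'torque': array([-0.05843417, -0.03640901, -0.01344778]), 'opening': 0.08523813910577106}
top [[386.80586161   0.         316.7694397 ]
 [  0.         386.80586161 201.63244938]
 [  0.           0.           1.        ]] [ 0.30548398 -0.01364521  1.11420491] [-1.66307669e+02  1.49524499e-01 -8.80925115e+01]
scene [[397.20567987   0.         319.03222737]
 [  0.         397.20567987 196.07239694]
 [  0.           0.           1.        ]] [1.2170158 0.2376724 0.8573937] [-138.22121456    0.56661132  108.29889728]
```

View pics/top0.png

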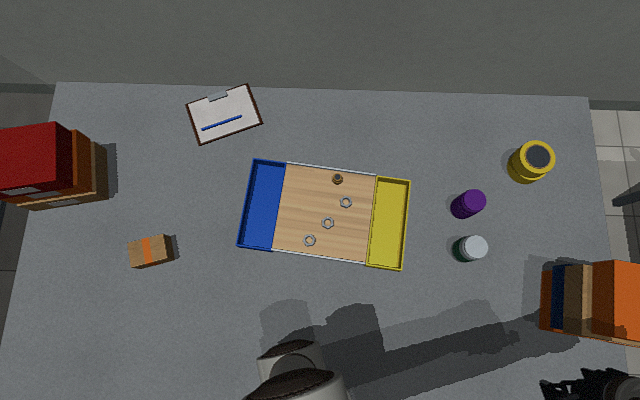

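View pics/scene0.png

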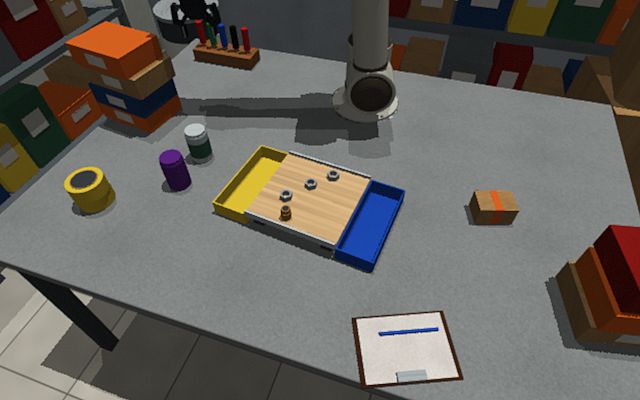

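The blue bin is at about (262,204) in the top view, the +y end. The nuts are at about (346,202), (328,223) and (309,240), and the coupling at (337,180). The can look-alikes are purple (468,204), yellow (530,160) and green-label (470,248). Next I'll enlarge the board and measure it.

```bash
cat > h.py <<'E'
import numpy as np, cv2
from scipy.spatial.transform import Rotation as Rot
from workcell import get_obs, viewer
def ray(c,px,z):
    px=np.atleast_2d(np.asarray(px,float))
    R=Rot.from_euler('xyz',c["orientation"],degrees=True).as_matrix()
    d=np.c_[px,np.ones(len(px))]@np.linalg.inv(c["K"]).T@R.T
    o=np.array(c["origin"]); return (o+d*((z-o[2])/d[:,2])[:,None])
def proj(c,P):
    R=Rot.from_euler('xyz',c["orientation"],degrees=True).as_matrix()
    p=(np.atleast_2d(P)-c["origin"])@R@c["K"].T; return p[:,:2]/p[:,2:]
E
python3 - <<'E'
from h import *
c=viewer.camera("top");im=c["color"];s=viewer.camera("scene")
cv2.imwrite("pics/crop0.png",cv2.resize(im[145:285,225:425],None,fx=4,fy=4,interpolation=cv2.INTER_CUBIC))
cv2.imwrite("pics/crop1.png",cv2.resize(s["color"][135:275,205:415],None,fx=3.8,fy=3.8,interpolation=cv2.INTER_CUBIC))
hsv=cv2.cvtColor(im,cv2.COLOR_BGR2HSV)
box=np.zeros(im.shape[:2],np.uint8);box[145:285,225:425]=1
for n,lo,hi,z in(("blue",(105,150,40),(125,255,255),.045),("yellow",(22,150,40),(35,255,255),.045),("wood",(8,50,90),(20,160,255),.05)):
    m=cv2.inRange(hsv,lo,hi)*box
    k=max(cv2.findContours(m,0,1)[0],key=cv2.contourArea)
    r=cv2.minAreaRect(k);b=cv2.boxPoints(r);P=ray(c,b,z)
    print(n,b.round(1).tolist(),P[:,:2].round(4).tolist(),"mean",P.mean(0).round(4),"sides",np.linalg.norm(P-np.roll(P,1,0),axis=1).round(4))
E
```

```text
blue [[235.0, 246.10000610351562], [249.3000030517578, 156.3000030517578], [286.1000061035156, 162.10000610351562], [271.8999938964844, 251.89999389648438]] [[0.4318, 0.2198], [0.696, 0.1999], [0.6814, 0.0911], [0.419, 0.1169]] mean [0.5571 0.1569 0.045 ] sides [0.1037 0.2649 0.1098 0.2636]
yellow [[363.79998779296875, 266.20001220703125], [376.1000061035156, 174.89999389648438], [413.29998779296875, 179.89999389648438], [401.0, 271.20001220703125]] [[0.3884, -0.1368], [0.651, -0.171], [0.6394, -0.2781], [0.3783, -0.2381]] mean [ 0.5142 -0.206   0.045 ] sides [0.1018 0.2648 0.1077 0.2642]
wood [[271.5, 248.1999969482422], [283.70001220703125, 163.0], [377.1000061035156, 176.3000030517578], [364.8999938964844, 261.6000061035156]] [[0.4286, 0.1178], [0.6769, 0.0975], [0.6451, -0.1732], [0.4006, -0.1391]] mean [ 0.5378 -0.0243  0.05  ] sides [0.2584 0.2491 0.2725 0.2469]
```

View pics/crop0.png

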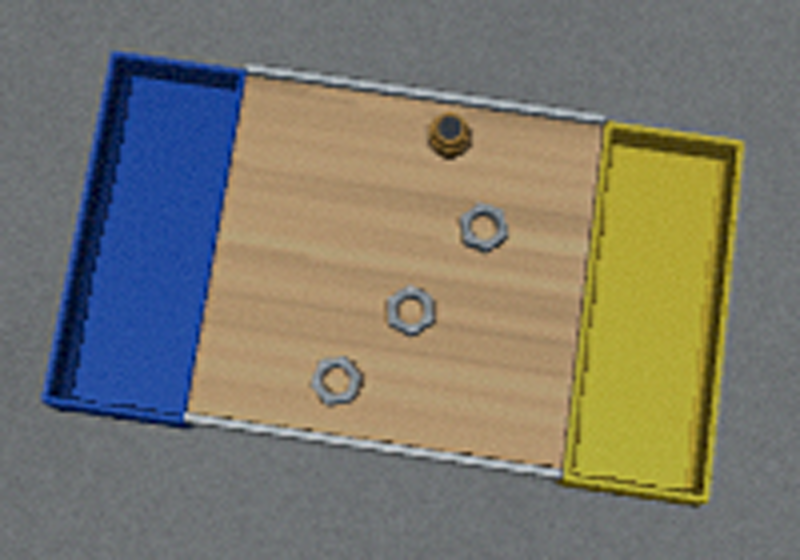

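View pics/crop1.png

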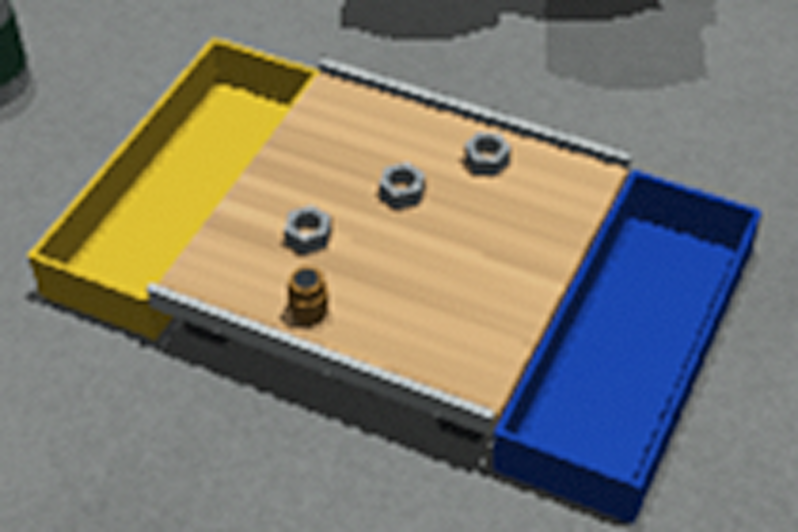

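Run:
```python
from h import *
B=np.array([.5357,-.0246]);bl=np.array([.5571,.1569])-np.array([.5142,-.206]);ey=bl/np.linalg.norm(bl);ex=np.array([ey[1],-ey[0]])
print("yaw",np.degrees(np.arctan2(-ey[0],ey[1])),"ey",ey.round(4))
loc=lambda P:np.c_[(P[:,:2]-B)@ex,(P[:,:2]-B)@ey]
# grey (nut) : low saturation on the deck
for n in("top","scene"):
    c=viewer.camera(n);im=c["color"];hsv=cv2.cvtColor(im,cv2.COLOR_BGR2HSV)
    deck=lambda a,b:[B+a*ex*.118+b*ey*.125 for a,b in()]
    q=[np.r_[B+a*.117*ex+b*.122*ey,.052] for a,b in((-1,-1),(1,-1),(1,1),(-1,1))]
    roi=np.zeros(im.shape[:2],np.uint8);cv2.fillPoly(roi,[proj(c,q).round().astype(int)],255)
    m=cv2.inRange(hsv,(0,0,0),(179,70,255))&roi
    m|=cv2.inRange(hsv,(90,0,0),(130,255,255))&roi
    N,l,st,ce=cv2.connectedComponentsWithStats(m)
    for i in range(1,N):
        if st[i,4]<15:continue
        k=cv2.findContours((l==i).astype(np.uint8),0,1)[0][0];h=cv2.convexHull(k);M=cv2.moments(h);p=[M['m10']/M['m00'],M['m01']/M['m00']]
        z=.0615 if n=="top" else .059
        P=ray(c,p,z);print(n,"grey",np.round(p,1),st[i,4],P[0,:2].round(4),"board",loc(P)[0].round(4))
    m=cv2.inRange(hsv,(8,150,20),(28,255,220))&roi
    N,l,st,ce=cv2.connectedComponentsWithStats(m)
    for i in range(1,N):
        if st[i,4]<15:continue
        P=ray(c,ce[i],.068);print(n,"brass",ce[i].round(1),st[i],P[0,:2].round(4),"board",loc(P)[0].round(4))
    # dimension check of whole board
```

```text
yaw -6.741896280406035 ey [0.1174 0.9931]
top grey [337.  176.4] 24 [ 0.6376 -0.0574] board [ 0.105  -0.0207]
top grey [345.5 201.2] 92 [ 0.5657 -0.0827] board [ 0.0366 -0.0541]
top grey [327.4 222.1] 95 [ 0.5045 -0.0336] board [-0.03   -0.0126]
top grey [308.7 239.7] 92 [0.4539 0.0162] board [-0.086   0.0309]
top brass [336.8 180.2] [333 175   9   9  40] [ 0.6242 -0.0568] board [ 0.0917 -0.0216]
scene grey [332.6 174.6] 107 [0.4532 0.0173] board [-0.0868  0.0319]
scene grey [310.4 183.2] 119 [ 0.504  -0.0317] board [-0.0307 -0.0108]
scene grey [285.4 194.8] 122 [ 0.5655 -0.0819] board [ 0.0363 -0.0534]
scene grey [285.  207.9] 19 [ 0.609  -0.0659] board [ 0.0777 -0.0324]
scene brass [285.7 214.1] [281 206  10  15  92] [ 0.6349 -0.0531] board [ 0.1018 -0.0167]
```

Both views agree on the nuts to 2 mm. Nut centres in board coordinates (mm) are A (36,-54), B (-30,-12) and C (-86,31), with the coupling near x +95. The spacings are 45 mm or more, and the bin-to-bin distance is 365.5 mm against 364 given. I'll half-close the fingers to straddle each nut and start with A.

```bash
python3 -m handwheel '[[0.85,0.035,0.035,0.0,6],[0.85,0.07,0.07,0.0,12],[0.85,0.105,0.105,0,18],[0.85,0.14,0.14,0,24],[0.85,0.175,0.175,0,30]]' 40
```

```text
time: 0.8
ee_pos: [0.331, -0.3511, 0.1984]
tcp_rot: [180.0, -0.0, -43.4]
wrist_force: [1.1, -0.5, 0.4]
opening: 0.0134
```

```bash
python3 -m handwheel '[[0.85,0.035,0.035,0.0,8],[0.85,0.07,0.07,0.0,16],[0.85,0.105,0.105,0,24],[0.85,0.14,0.14,0,32],[0.85,0.175,0.175,0,36.7]]'; python3 -m handwheel '[[0.85,0.03,0.03,0,0],[0.85,0.054,0.052,0.0,0],[0.85,0.054,0.052,-0.04,0],[0.85,0.054,0.052,-0.08,0],[0.85,0.054,0.052,-0.08,0]]'
python3 - <<'E'
from h import *
cv2.imwrite("pics/s1.png",viewer.camera("scene")["color"][100:300,150:450].repeat(2,0).repeat(2,1))
E
```

```text
time: 1.3
ee_pos: [0.5072, -0.1742, 0.1986]
tcp_rot: [180.0, -0.0, -6.4]
wrist_force: [1.1, -1.9, -0.2]
opening: 0.0129
time: 1.8
ee_pos: [0.5583, -0.1212, 0.1127]
tcp_rot: [-180.0, 0.5, -6.3]
wrist_force: [-0.2, -0.9, -0.8]
opening: 0.0125
```

View pics/s1.png

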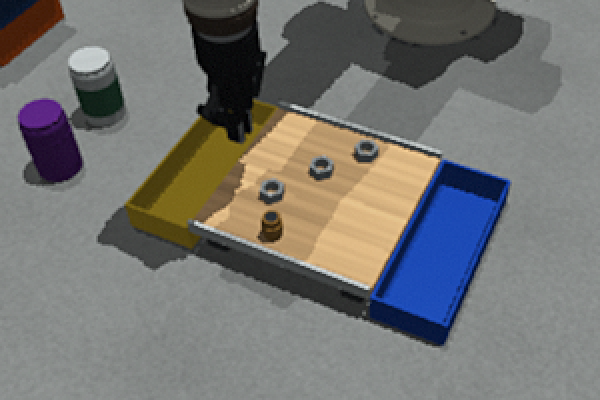

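The fingers hang above the deck behind nut A (crop pixel 240,135), clear of the coupling at (270,225). I'll lower them and check.

```bash
python3 -m handwheel '[[0.85,0.002,-0.004,-0.02,0],[0.85,0.002,-0.004,-0.04,0],[0.85,0.002,-0.004,-0.055,0],[0.85,0.002,-0.004,-0.056,0],[0.85,0.002,-0.004,-0.056,0]]'
python3 - <<'E'
from h import *
cv2.imwrite("pics/s2.png",viewer.camera("scene")["color"][140:240,220:370].repeat(4,0).repeat(4,1))
E
```

```text
time: 2.35
ee_pos: [0.562, -0.126, 0.062]
tcp_rot: [-180.0, 0.2, -6.4]
wrist_force: [0.2, -0.1, 0.1]
opening: 0.013
```

View pics/s2.png

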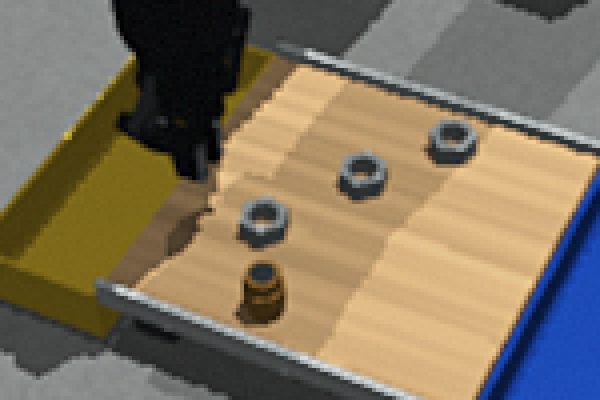

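```bash
python3 -m handwheel '[[0.85,-0.001,0.0,-0.006,0],[0.85,-0.001,0.0,-0.006,0]]'
python3 - <<'E'
from h import *
c=viewer.camera("scene");o=get_obs();P=np.array(o["ee_pos"]);B=np.array([.5357,-.0246]);ey=np.array([.1174,.9931]);ex=np.array([.9931,-.1174])
print(P.round(4),(proj(c,P)-[220,140])*4,"board",(P[:2]-B)@ex,(P[:2]-B)@ey)
E
```

```text
time: 2.6
ee_pos: [0.5614, -0.126, 0.0565]
tcp_rot: [-180.0, 0.1, -6.4]
wrist_force: [0.1, -0.5, 0.2]
opening: 0.0126
[ 0.5613 -0.126   0.0565] [[204.35216545 202.49110408]] board 0.03730174872509774 -0.09768545676726027
```

```bash
python3 -m handwheel '[[0.85,0.0014,0.0119,0,-0.3],[0.85,0.0028,0.0238,0,-0.3],[0.85,0.0042,0.0357,0,-0.3],[0.85,0.0056,0.0477,0,-0.3],[0.85,0.007,0.0596,0,-0.3]]'; python3 -m handwheel '[[0.85,0.0014,0.0119,0,0],[0.85,0.0028,0.0238,0,0],[0.85,0.0042,0.0357,0,0],[0.85,0.0056,0.0477,0,0],[0.85,0.007,0.0596,0,0]]'
python3 - <<'E'
from h import *
cv2.imwrite("pics/s3.png",viewer.camera("scene")["color"][130:270,210:410].repeat(4,0).repeat(4,1))
E
```

```text
time: 3.15
ee_pos: [0.5684, -0.065, 0.0566]
tcp_rot: [-180.0, 0.1, -6.6]
wrist_force: [0.7, -0.4, -0.4]
opening: 0.0127
time: 3.65
ee_pos: [0.5755, -0.0044, 0.0565]
tcp_rot: [-180.0, 0.1, -6.6]
wrist_force: [0.6, 0.0, 0.1]
opening: 0.0129
```

View pics/s3.png

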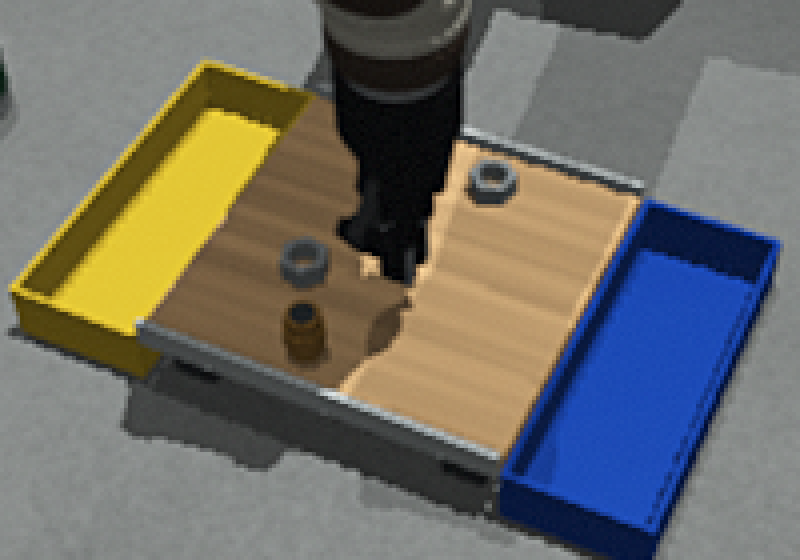

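The picture shows nut A still at (303,262) in the crop, so the fingers passed without moving it. I'll work out where the fingertips really are before going on.

Run:
```python
from h import *
o=get_obs();P=np.array(o["ee_pos"]);R=Rot.from_euler('xyz',o["tcp_rot"],degrees=True).as_matrix()
for n,(x,y,w,h) in(("scene",(270,140,100,75)),("top",(280,150,100,75))):
    c=viewer.camera(n);im=cv2.resize(c["color"][y:y+h,x:x+w],None,fx=8,fy=8,interpolation=cv2.INTER_CUBIC)
    for Q,col in((P,(0,0,255)),(P-R[:,2]*.019,(0,255,0)),([.5655,-.082,.058],(255,0,0)),([.504,-.032,.058],(255,0,0))):
        p=(proj(c,Q)[0]-[x,y]+.5)*8;cv2.circle(im,tuple(p.astype(int)),5,col,2)
    cv2.imwrite(f"pics/dbg_{n}.png",im)
```

```text
(no output)
```

View pics/dbg_scene.png

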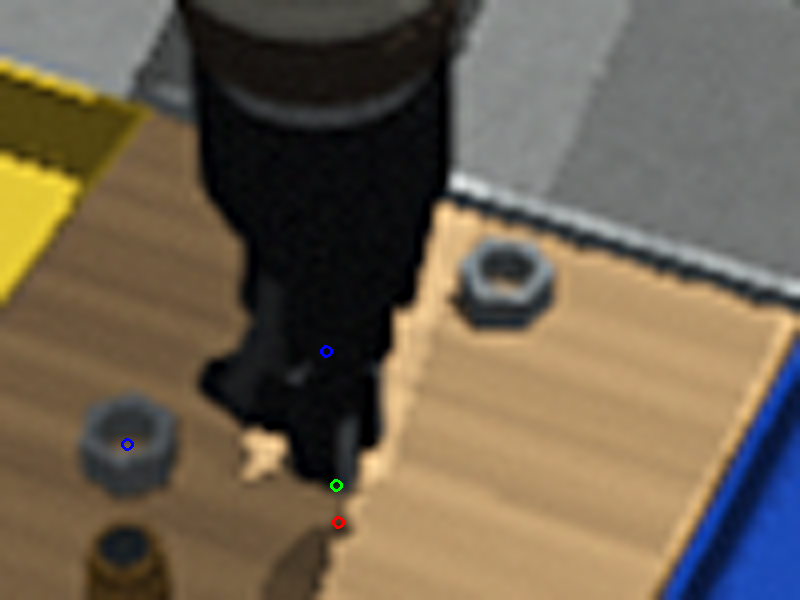

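View pics/dbg_top.png

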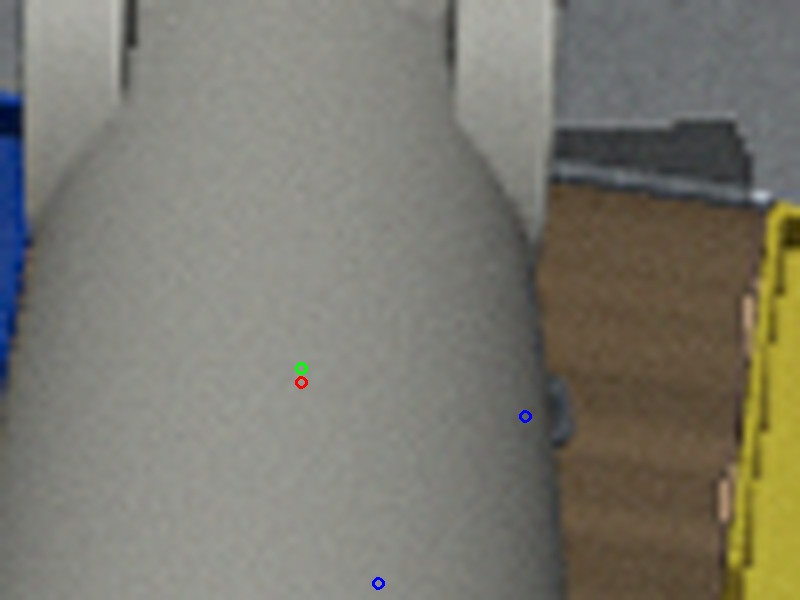

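```bash
python3 -c "
from workcell import bot
print([a for a in dir(bot) if a[0]!='_']); print(bot.grip_point_offset)"; python3 -m handwheel '[[0.85,0,0,-0.003,0],[0.85,0,0,-0.003,0],[0.85,0,0,-0.003,0]]';  python3 - <<'E'
from h import *
c=viewer.camera("scene");cv2.imwrite("pics/s4.png",cv2.resize(c["color"][175:215,285:335],None,fx=12,fy=12,interpolation=cv2.INTER_CUBIC))
E
```

```text
['PlanningError', 'grip_point_offset']
-0.0187
time: 4.1
ee_pos: [0.5753, -0.0051, 0.0533]
tcp_rot: [180.0, 0.2, -6.6]
wrist_force: [-1.1, 0.7, 0.1]
opening: 0.0128
```

View pics/s4.png

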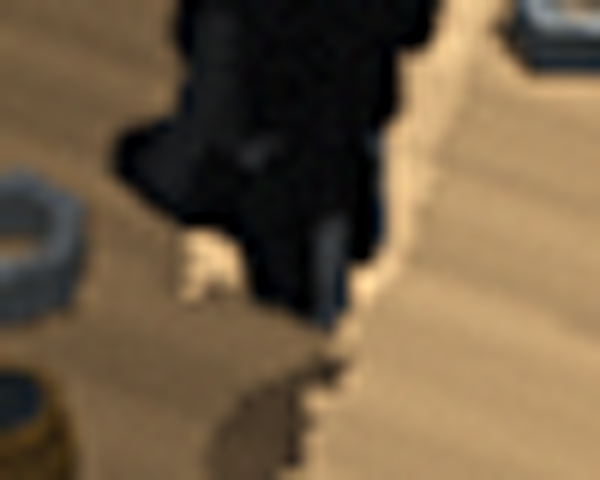

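The tips still float above their shadow: tip at (335,325), shadow tip at (340,365) in the crop. That means the real fingertip is roughly 10–15 mm above the reported TCP. The deck is empty here, so I'll feel down to it in small steps.

```bash
for i in 1 2; do python3 -m handwheel '[[0.85,0,0,-0.003,0],[0.85,0,0,-0.003,0],[0.85,0,0,-0.003,0]]';done;  python3 - <<'E'
from h import *
c=viewer.camera("scene");cv2.imwrite("pics/s5.png",cv2.resize(c["color"][175:215,285:335],None,fx=12,fy=12,interpolation=cv2.INTER_CUBIC))
E
```

```text
time: 4.45
ee_pos: [0.5753, -0.0052, 0.0503]
tcp_rot: [180.0, 0.2, -6.6]
wrist_force: [0.6, -0.2, 0.2]
opening: 0.0128
time: 4.75
ee_pos: [0.5752, -0.0052, 0.0471]
tcp_rot: [180.0, 0.2, -6.6]
wrist_force: [0.0, 0.9, 0.4]
opening: 0.0133
```

View pics/s5.png

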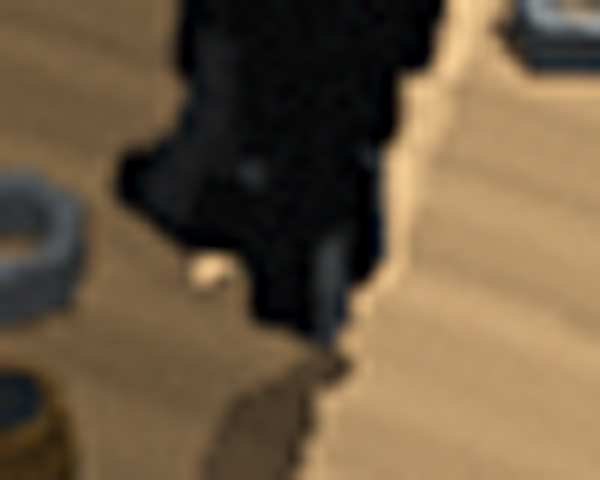

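```bash
python3 -m handwheel '[[0.85,0,0,-0.003,0],[0.85,0,0,-0.003,0],[0.85,0,0,-0.003,0]]'; python3 -m handwheel '[[0.85,0,0,-0.002,0],[0.85,0,0,-0.002,0],[0.85,0,0,-0.002,0]]';  python3 - <<'E'
from h import *
c=viewer.camera("scene");cv2.imwrite("pics/s6.png",cv2.resize(c["color"][175:215,285:335],None,fx=12,fy=12,interpolation=cv2.INTER_CUBIC))
E
```

```text
time: 5.1
ee_pos: [0.5752, -0.0051, 0.0441]
tcp_rot: [180.0, 0.2, -6.6]
wrist_force: [0.6, -0.2, 0.3]
opening: 0.0127
time: 5.4
ee_pos: [0.5751, -0.0051, 0.042]
tcp_rot: [180.0, 0.2, -6.6]
wrist_force: [-0.6, -0.6, 0.7]
opening: 0.0128
```

View pics/s6.png

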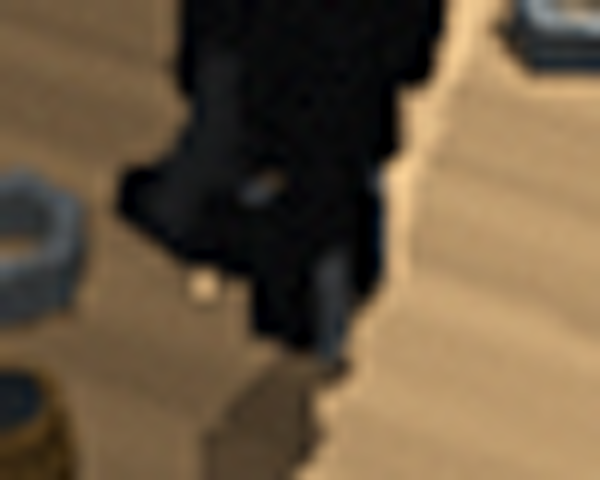

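Run:
```python
from h import *
o=get_obs();P=np.array(o["ee_pos"]);R=Rot.from_euler('xyz',o["tcp_rot"],degrees=True).as_matrix()
c=viewer.camera("scene");x,y=270,150
im=cv2.resize(c["color"][y:y+75,x:x+100],None,fx=8,fy=8,interpolation=cv2.INTER_CUBIC)
for sx in(-1,1):
    pts=[P+R@[sx*a,b,0] for a,b in((.0065,-.011),(.0065,.011),(.018,.011),(.018,-.011))]
    for p in pts:p[2]=.054
    cv2.polylines(im,[((proj(c,pts)-[x,y]+.5)*8).astype(int)],True,(0,0,255) if sx>0 else (0,255,0),1)
cv2.imwrite("pics/dbg2.png",im)
```

```text
(no output)
```

View pics/dbg2.png

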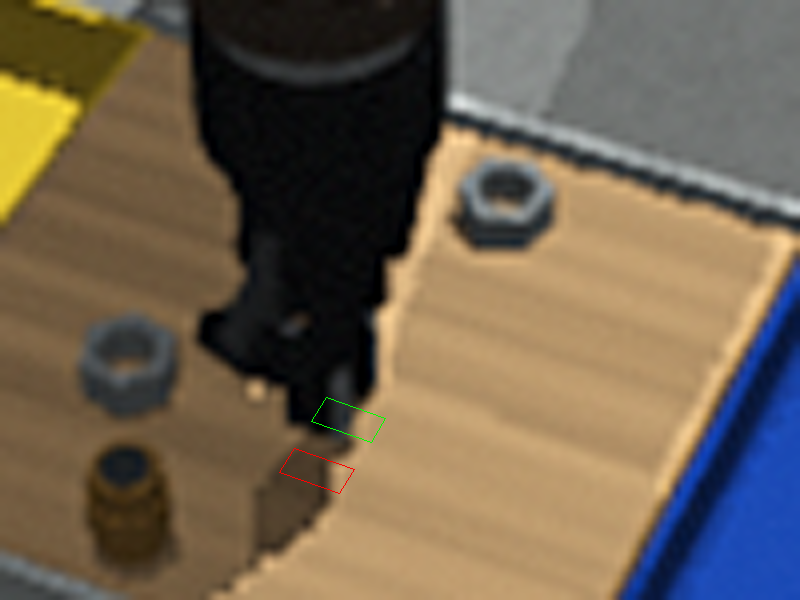

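```bash
for i in 1 2 3; do python3 -m handwheel '[[0.85,0,0,-0.002,0],[0.85,0,0,-0.002,0]]' | grep -E "ee_pos|force"; done;  python3 - <<'E'
from h import *
c=viewer.camera("scene");cv2.imwrite("pics/s7.png",cv2.resize(c["color"][160:220,270:350],None,fx=10,fy=10,interpolation=cv2.INTER_CUBIC))
E
```

```text
ee_pos: [0.5751, -0.0052, 0.0399]
wrist_force: [0.2, 0.5, 0.5]
ee_pos: [0.5749, -0.0052, 0.0375]
wrist_force: [-0.4, -0.1, -0.2]
ee_pos: [0.5747, -0.0051, 0.0351]
wrist_force: [-0.1, -0.0, -0.9]
```

View pics/s7.png

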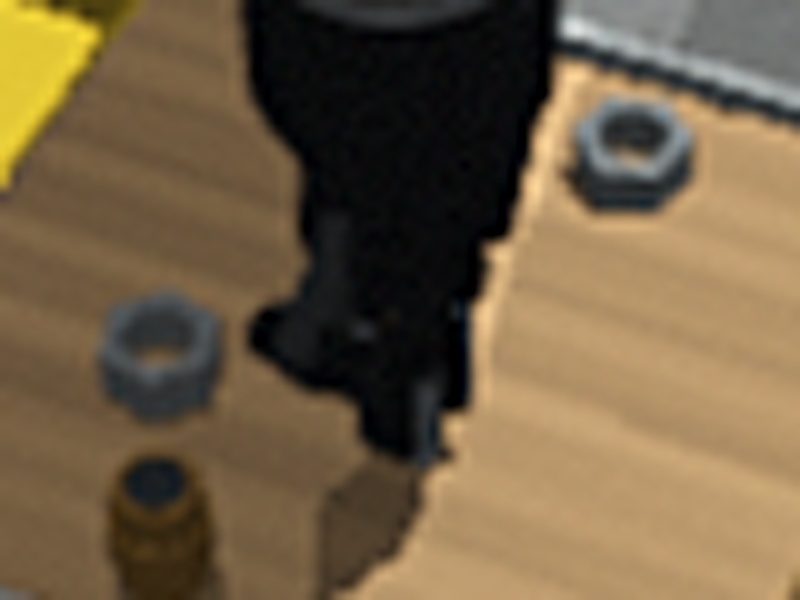

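```bash
for i in 1 2; do python3 -m handwheel '[[0.85,0,0,-0.0015,0],[0.85,0,0,-0.0015,0]]' | grep -E "ee_pos|force"; done;  python3 - <<'E'
from h import *
c=viewer.camera("scene");cv2.imwrite("pics/s8.png",cv2.resize(c["color"][180:220,285:335],None,fx=12,fy=12,interpolation=cv2.INTER_CUBIC))
E
```

```text
ee_pos: [0.5746, -0.0051, 0.0336]
wrist_force: [-0.3, 0.2, 0.1]
ee_pos: [0.5745, -0.0052, 0.0318]
wrist_force: [0.3, 0.9, -0.1]
```

View pics/s8.png

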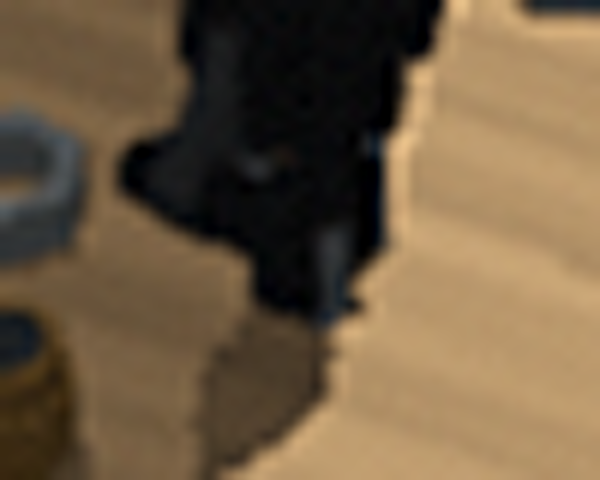

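Run:
```python
from h import *
c=viewer.camera("scene");o=get_obs();P=np.array(o["ee_pos"])
ey=np.array([.1174,.9931]);ex=np.array([.9931,-.1174])
for u in((332,318),(325,320),(300,318),(260,300)):
    Q=ray(c,[285+u[0]/12-.5,180+u[1]/12-.5],.052)[0];d=Q[:2]-P[:2];print(u,Q.round(4),"rel board",(d@ex).round(4),(d@ey).round(4))
print(o["q"].round(2))
```

```text
(332, 318) [ 0.5755 -0.0021  0.052 ] rel board 0.0006 0.0032
(325, 320) [ 0.5765 -0.0034  0.052 ] rel board 0.0017 0.002
(300, 318) [ 0.5777 -0.0089  0.052 ] rel board 0.0035 -0.0033
(260, 300) [ 0.5754 -0.0191  0.052 ] rel board 0.0025 -0.0137
[-5.200e-01  8.630e+00 -4.350e+00  7.728e+01  1.000e-02  9.610e+01]
```

```bash
for i in 1 2; do python3 -m handwheel '[[0.85,0,0,-0.0015,0],[0.85,0,0,-0.0015,0],[0.85,0,0,-0.0015,0]]' | grep -E "ee_pos|force"; done;  python3 - <<'E'
from h import *
c=viewer.camera("scene");cv2.imwrite("pics/s9.png",cv2.resize(c["color"][180:220,285:335],None,fx=12,fy=12,interpolation=cv2.INTER_CUBIC))
c=viewer.camera("top");cv2.imwrite("pics/t9.png",c["color"])
E
```

```text
ee_pos: [0.5746, -0.0051, 0.0305]
wrist_force: [-1.0, -0.1, -0.5]
ee_pos: [0.5745, -0.0051, 0.0289]
wrist_force: [-0.3, -0.8, -0.0]
```

View pics/s9.png

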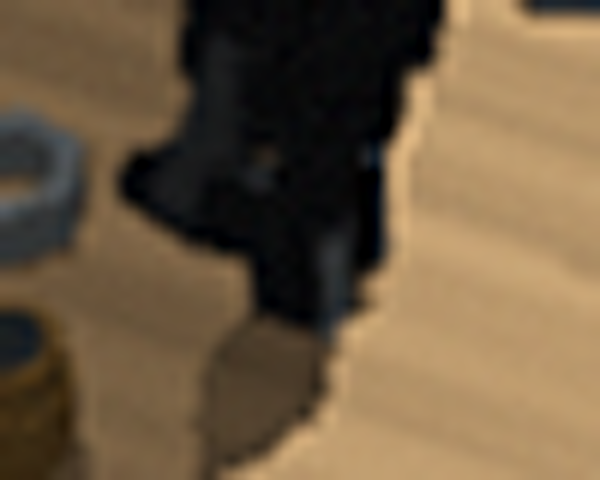

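View pics/t9.png

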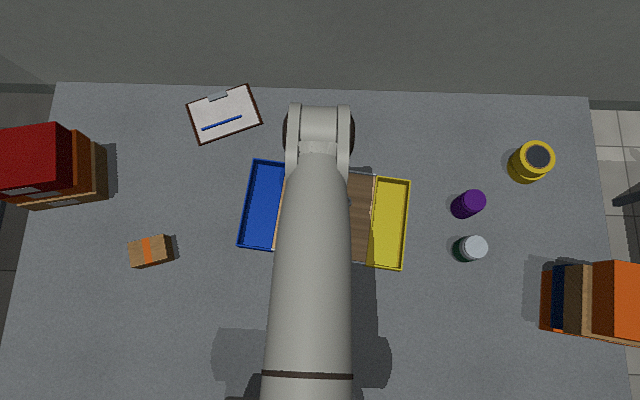

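The image geometry suggests the tips are still well above the deck, since the near finger corner only fits if its height is around 0.065. I'll keep feeling downward.

```bash
for i in 1 2; do python3 -m handwheel '[[0.85,0,0,-0.002,0],[0.85,0,0,-0.004,0],[0.85,0,0,-0.004,0]]' | grep -E "ee_pos|force"; done;  python3 - <<'E'
from h import *
c=viewer.camera("scene");cv2.imwrite("pics/s10.png",cv2.resize(c["color"][180:220,285:335],None,fx=12,fy=12,interpolation=cv2.INTER_CUBIC))
E
```

```text
ee_pos: [0.5743, -0.0052, 0.0245]
wrist_force: [-0.2, -0.5, 0.2]
ee_pos: [0.5741, -0.0051, 0.0201]
wrist_force: [0.1, -0.4, -1.1]
```

View pics/s10.png

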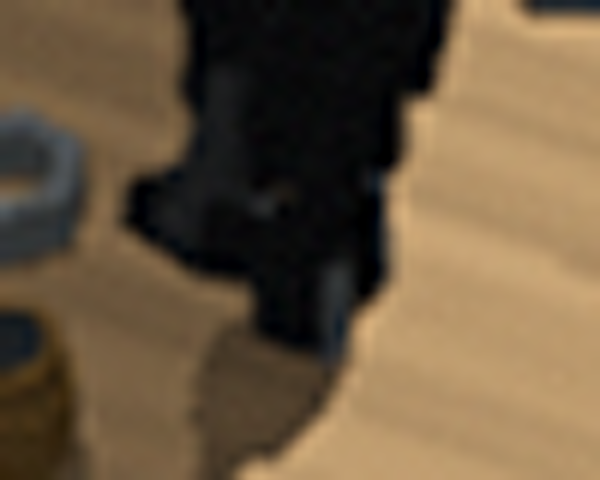

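```bash
for i in 1 2 3; do python3 -m handwheel '[[0.85,0,0,-0.002,0],[0.85,0,0,-0.002,0],[0.85,0,0,-0.002,0]]' | grep -E "ee_pos|force"; done;  python3 - <<'E'
from h import *
c=viewer.camera("scene");cv2.imwrite("pics/s11.png",cv2.resize(c["color"][180:220,285:335],None,fx=12,fy=12,interpolation=cv2.INTER_CUBIC))
E
```

```text
ee_pos: [0.5741, -0.0052, 0.0182]
wrist_force: [-0.3, -0.3, -0.8]
ee_pos: [0.5745, -0.0051, 0.0176]
wrist_force: [-4.0, -0.3, 8.0]
ee_pos: [0.5746, -0.0051, 0.0176]
wrist_force: [-7.0, 0.3, 14.5]
```

View pics/s11.png

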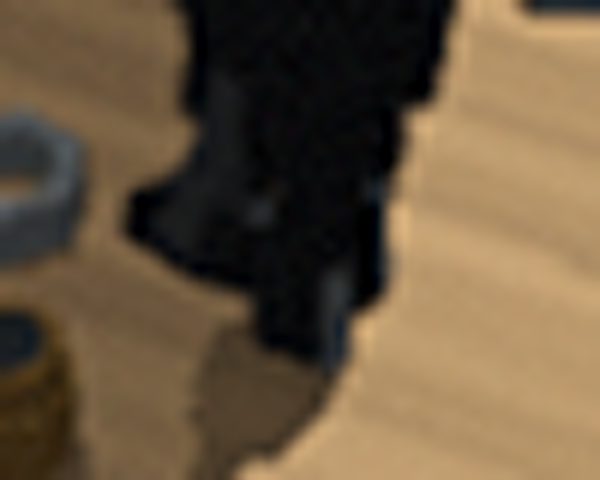

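Deck contact comes at a reported TCP z of 0.0176, so the fingertips are about 32 mm higher than `ee_pos` says. In x and y the columns agree with the image. I'll use reported z of about 0.021 for the sweeps, and go back over nut A and down behind it.

```bash
python3 -m handwheel '[[0.85,0,0,0.03,0],[0.85,0,0,0.05,0],[0.85,-0.005,-0.045,0.05,0],[0.85,-0.01,-0.09,0.05,0],[0.85,-0.013,-0.121,0.05,0]]'; python3 -m handwheel '[[0.85,0,0,0,0],[0.85,0,0,-0.015,0],[0.85,0,0,-0.03,0],[0.85,0,0,-0.035,0],[0.85,0,0,-0.035,0]]';python3 - <<'E'
from h import *
c=viewer.camera("scene");cv2.imwrite("pics/s12.png",cv2.resize(c["color"][150:225,230:330],None,fx=8,fy=8,interpolation=cv2.INTER_CUBIC))
o=get_obs();P=np.array(o["ee_pos"]);B=np.array([.5357,-.0246]);ey=np.array([.1174,.9931]);ex=np.array([.9931,-.1174])
print("board",(P[:2]-B)@ex,(P[:2]-B)@ey,o["ee_pos"],o["tcp_rot"],o["wrist_force"])
E
```

```text
time: 9.45
ee_pos: [0.5613, -0.1282, 0.0679]
tcp_rot: [180.0, 0.1, -6.6]
wrist_force: [0.5, -0.4, -0.1]
opening: 0.0127
time: 9.95
ee_pos: [0.5603, -0.127, 0.031]
tcp_rot: [180.0, 0.3, -6.6]
wrist_force: [0.5, -0.4, 0.3]
opening: 0.0131
board 0.037083518926296 -0.09902000112290378 [ 0.56090193 -0.12728725  0.03209236] [179.9810298    0.21674655  -6.56594597] [0.86927898 0.14641867 0.23193197]
```

View pics/s12.png

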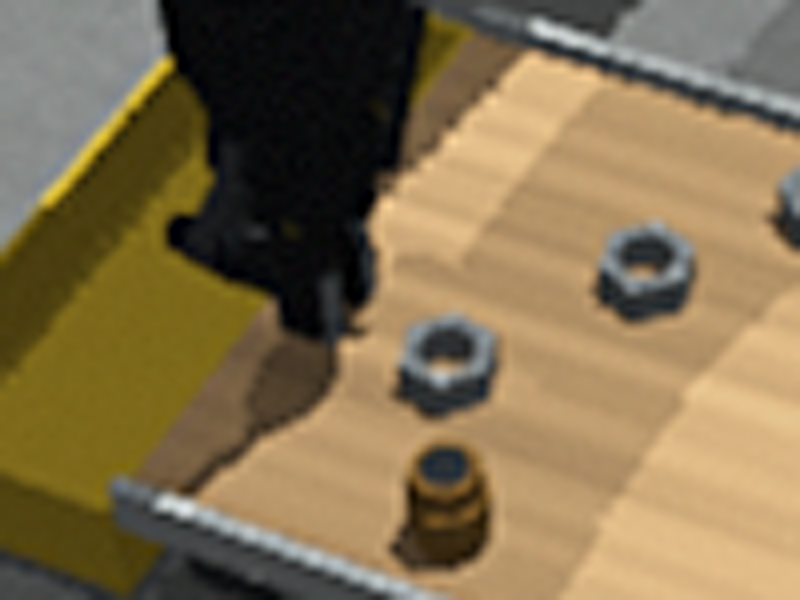

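```bash
python3 -m handwheel '[[0.85,0,0,-0.006,0],[0.85,0,0,-0.011,0],[0.85,0,0,-0.011,0]]'; python3 -m handwheel '[[0.85,0.0012,0.01,0,0],[0.85,0.0024,0.02,0,0],[0.85,0.0036,0.03,0,0],[0.85,0.0036,0.03,0,0]]';python3 - <<'E'
from h import *
c=viewer.camera("scene");cv2.imwrite("pics/s13.png",cv2.resize(c["color"][150:225,230:330],None,fx=8,fy=8,interpolation=cv2.INTER_CUBIC))
E
```

```text
time: 10.3
ee_pos: [0.5606, -0.127, 0.0203]
tcp_rot: [180.0, 0.3, -6.6]
wrist_force: [-0.3, 1.0, -0.1]
opening: 0.0131
time: 10.7
ee_pos: [0.5644, -0.0955, 0.0205]
tcp_rot: [-180.0, 0.3, -6.5]
wrist_force: [0.3, 0.2, 0.9]
opening: 0.013
```

View pics/s13.png

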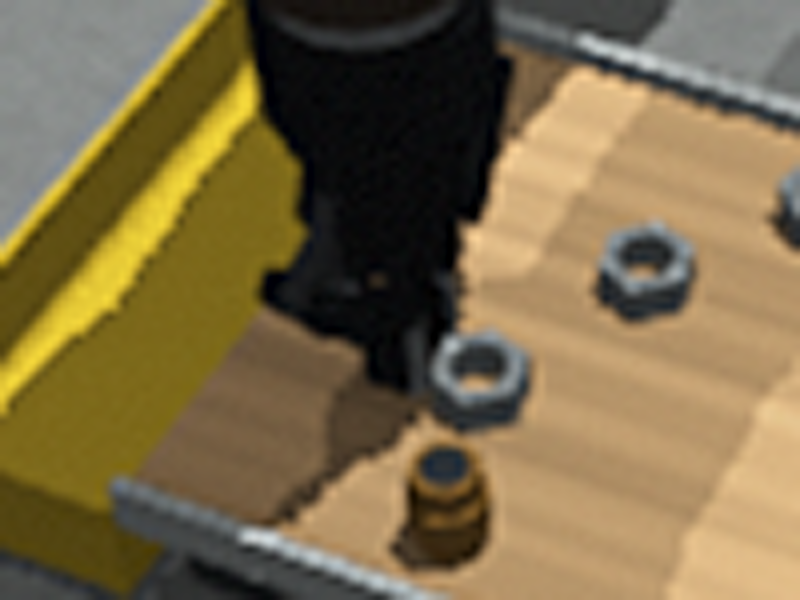

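The nut now moves with the fingers along the board, from (447,365) to (480,383) in the crop. I'll continue.

```bash
python3 -m handwheel '[[0.85,0.0014,0.0119,0,0],[0.85,0.0028,0.0238,0,0],[0.85,0.0042,0.0357,0,0],[0.85,0.0056,0.0477,0,0],[0.85,0.007,0.0596,0,0]]'
python3 - <<'E'
from h import *
c=viewer.camera("scene");cv2.imwrite("pics/s14.png",cv2.resize(c["color"][160:265,255:400],None,fx=5,fy=5,interpolation=cv2.INTER_CUBIC))
E
```

```text
time: 11.25
ee_pos: [0.5715, -0.0353, 0.0205]
tcp_rot: [180.0, 0.3, -6.5]
wrist_force: [0.4, -0.6, 0.8]
opening: 0.0131
```

View pics/s14.png

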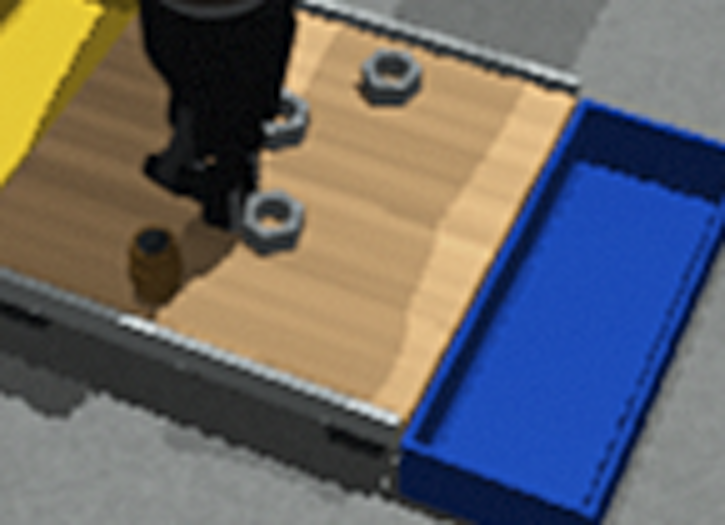

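```bash
for i in 1; do python3 -m handwheel '[[0.85,0.0014,0.0119,0,0],[0.85,0.0028,0.0238,0,0],[0.85,0.0042,0.0357,0,0],[0.85,0.0056,0.0477,0,0],[0.85,0.007,0.0596,0,0]]';done; python3 -m handwheel '[[0.85,0.0014,0.0119,0,0],[0.85,0.0028,0.0238,0,0],[0.85,0.0042,0.0357,0,0],[0.85,0.0056,0.0477,0,0],[0.85,0.007,0.0596,0,0]]';  python3 - <<'E'
from h import *
c=viewer.camera("scene");cv2.imwrite("pics/s15.png",cv2.resize(c["color"][160:265,255:400],None,fx=5,fy=5,interpolation=cv2.INTER_CUBIC))
E
```

```text
time: 11.8
ee_pos: [0.5787, 0.0268, 0.0205]
tcp_rot: [-180.0, 0.3, -6.4]
wrist_force: [-0.5, -0.5, -0.4]
opening: 0.013
time: 12.3
ee_pos: [0.5859, 0.0874, 0.0205]
tcp_rot: [-180.0, 0.3, -6.4]
wrist_force: [-1.0, 0.8, 0.6]
opening: 0.0129
```

View pics/s15.png

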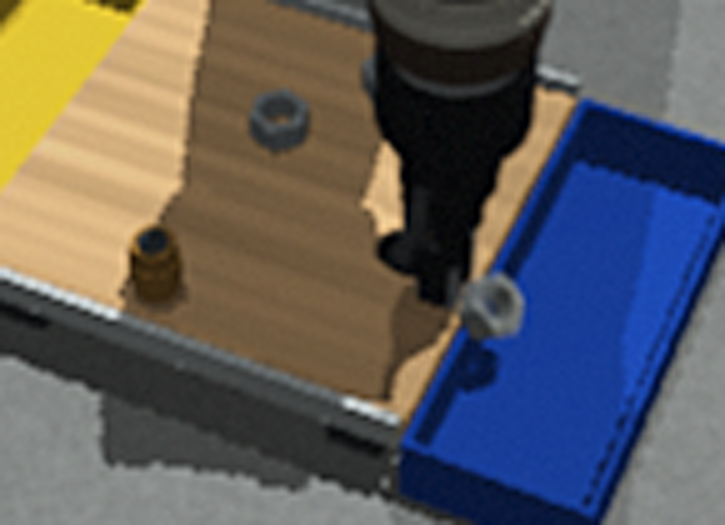

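The nut at (490,305) is tipping over the end. I'll push 25 mm further.

```bash
python3 -m handwheel '[[0.85,0.0012,0.01,0,0],[0.85,0.0023,0.02,0,0],[0.85,0.0029,0.025,0,0],[0.85,0.0029,0.025,0,0],[0.85,0.0029,0.025,0,0]]';  python3 - <<'E'
from h import *
c=viewer.camera("scene");cv2.imwrite("pics/s16.png",cv2.resize(c["color"][160:265,255:400],None,fx=5,fy=5,interpolation=cv2.INTER_CUBIC))
E
```

```text
time: 12.85
ee_pos: [0.5889, 0.1138, 0.0204]
tcp_rot: [-179.9, 0.3, -6.3]
wrist_force: [0.9, -0.0, 0.2]
opening: 0.0128
```

View pics/s16.png

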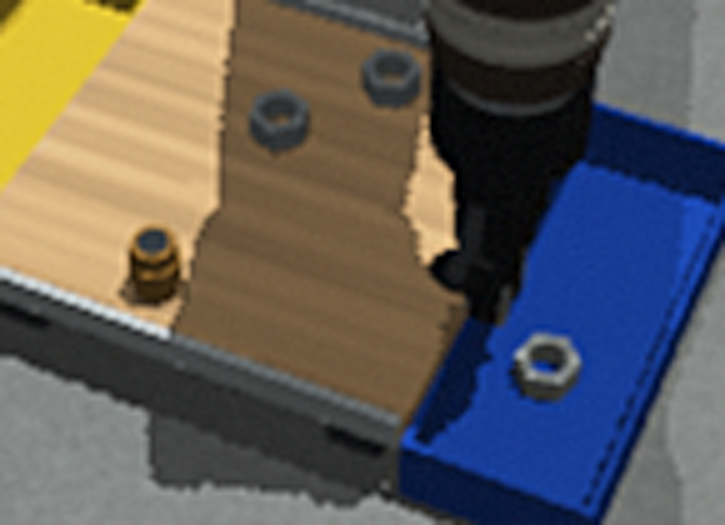

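Nut A lies flat in the bin at (548,365), and the coupling is unmoved at (155,262). Next is nut B: lift, go to its -y side, lower.

```bash
python3 -m handwheel '[[0.85,0,0,0.03,0],[0.85,0,0,0.05,0],[0.85,-0.021,-0.044,0.05,0],[0.85,-0.042,-0.088,0.05,-0.4],[0.85,-0.063,-0.132,0.05,-0.4]]'; python3 -m handwheel '[[0.85,-0.02,-0.044,0,0],[0.85,-0.025,-0.055,0,0],[0.85,-0.025,-0.055,0,0]]';  python3 - <<'E'
from h import *
o=get_obs();P=np.array(o["ee_pos"]);B=np.array([.5357,-.0246]);ey=np.array([.1174,.9931]);ex=np.array([.9931,-.1174])
print("board",(P[:2]-B)@ex,(P[:2]-B)@ey, "to go",[.4994,-.0757]-P[:2])
E
```

```text
time: 13.4
ee_pos: [0.525, -0.0199, 0.0706]
tcp_rot: [-179.9, 0.2, -6.7]
wrist_force: [1.7, -1.0, 0.5]
opening: 0.0129
time: 13.7
ee_pos: [0.4994, -0.0767, 0.0709]
tcp_rot: [-179.9, 0.2, -6.9]
wrist_force: [0.6, -0.2, 0.6]
opening: 0.0128
board -0.029929322915327943 -0.05598255174457528 to go [-5.94008857e-06  9.80987928e-04]
```

```bash
python3 -m handwheel '[[0.85,0,-0.001,-0.02,0],[0.85,0,-0.001,-0.035,0],[0.85,0,-0.001,-0.045,0],[0.85,0,-0.001,-0.05,0],[0.85,0,-0.001,-0.05,0]]';  python3 - <<'E'
from h import *
c=viewer.camera("scene");cv2.imwrite("pics/s17.png",cv2.resize(c["color"][150:225,250:350],None,fx=8,fy=8,interpolation=cv2.INTER_CUBIC))
E
```

```text
time: 14.2
ee_pos: [0.4991, -0.0771, 0.0201]
tcp_rot: [-179.9, 0.3, -6.9]
wrist_force: [-0.7, -0.4, -0.2]
opening: 0.0131
```

View pics/s17.png

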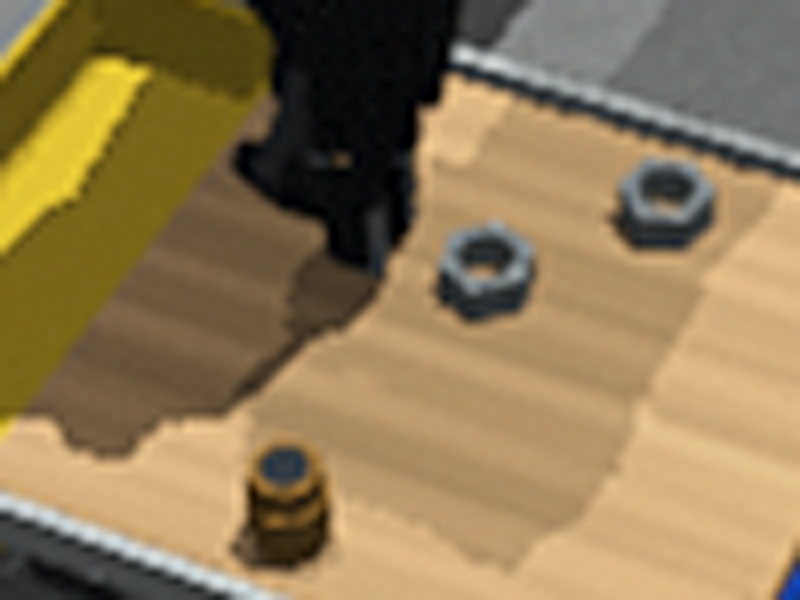

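Fingertips are behind nut B, ready to push: tip at (375,270), nut at (487,270), coupling untouched.

```bash
python3 -m handwheel '[[0.85,0.0014,0.0119,0.0005,0],[0.85,0.0028,0.0238,0.0005,0],[0.85,0.0042,0.0357,0.0005,0],[0.85,0.0056,0.0477,0.0005,0],[0.85,0.007,0.0596,0.0005,0]]'; python3 -m handwheel '[[0.85,0.0014,0.0119,0,0],[0.85,0.0028,0.0238,0,0],[0.85,0.0042,0.0357,0,0],[0.85,0.0056,0.0477,0,0],[0.85,0.007,0.0596,0,0]]';  python3 - <<'E'
from h import *
c=viewer.camera("scene");cv2.imwrite("pics/s18.png",cv2.resize(c["color"][150:265,255:400],None,fx=5,fy=5,interpolation=cv2.INTER_CUBIC))
E
```

```text
time: 14.75
ee_pos: [0.5067, -0.0163, 0.0215]
tcp_rot: [-179.9, 0.2, -6.9]
wrist_force: [0.2, -0.1, 0.5]
opening: 0.0132
time: 15.25
ee_pos: [0.5138, 0.0443, 0.0215]
tcp_rot: [-179.9, 0.2, -6.9]
wrist_force: [-0.4, -0.4, 0.2]
opening: 0.0133
```

View pics/s18.png

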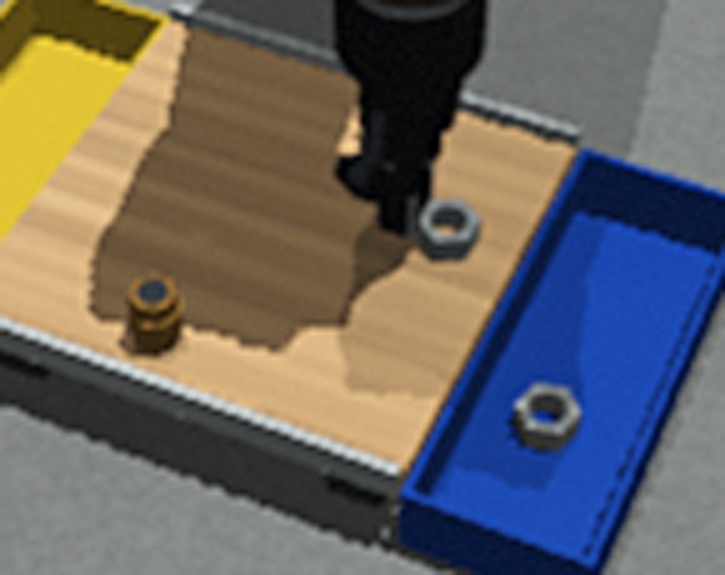

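```bash
python3 -m handwheel '[[0.85,0.0012,0.0099,0,0],[0.85,0.0024,0.0199,0,0],[0.85,0.0036,0.0298,0,0],[0.85,0.0047,0.0397,0,0],[0.85,0.0059,0.0497,0,0]]'; python3 -m handwheel '[[0.85,0.0012,0.0099,0,0],[0.85,0.0024,0.0199,0,0],[0.85,0.0033,0.028,0,0],[0.85,0.0033,0.028,0,0],[0.85,0.0033,0.028,0,0]]';  python3 - <<'E'
from h import *
c=viewer.camera("scene");cv2.imwrite("pics/s19.png",cv2.resize(c["color"][150:265,255:410],None,fx=5,fy=5,interpolation=cv2.INTER_CUBIC))
E
```

```text
time: 15.8
ee_pos: [0.5199, 0.0961, 0.0215]
tcp_rot: [-179.9, 0.2, -6.8]
wrist_force: [0.1, 0.1, -0.8]
opening: 0.0129
time: 16.3
ee_pos: [0.5232, 0.1242, 0.0214]
tcp_rot: [-179.9, 0.2, -6.8]
wrist_force: [-0.5, 0.4, -0.0]
opening: 0.0128
```

View pics/s19.png

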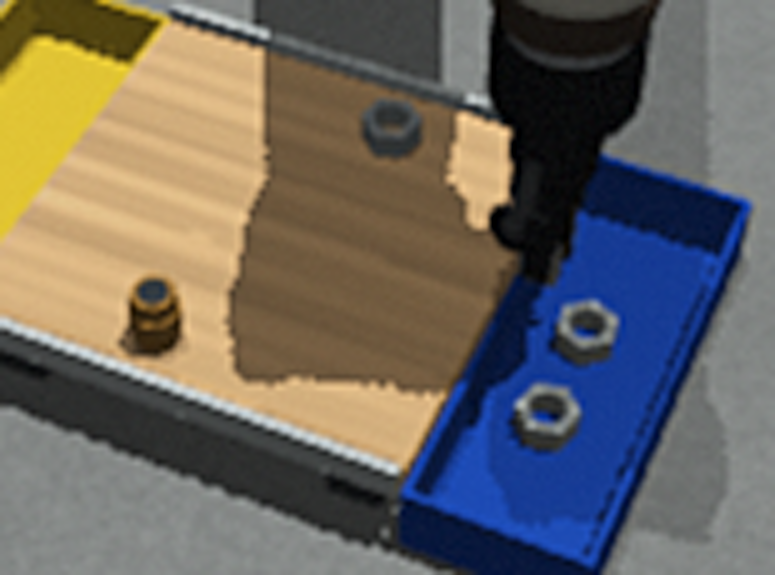

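Nut B lies in the bin at (587,330). Nut C is still at (390,128), so it's next.

```bash
python3 -m handwheel '[[0.85,0,0,0.03,0],[0.85,0,0,0.05,0],[0.85,-0.02,-0.042,0.05,0],[0.85,-0.04,-0.084,0.05,0],[0.85,-0.06,-0.126,0.05,0]]'; python3 -m handwheel '[[0.85,-0.0145,-0.026,0,0],[0.85,-0.0145,-0.026,0,0],[0.85,-0.0145,-0.026,-0.02,0],[0.85,-0.0145,-0.026,-0.025,0],[0.85,-0.0145,-0.026,-0.025,0]]';  python3 - <<'E'
from h import *
o=get_obs();P=np.array(o["ee_pos"]);print("to go",[.4488,-.0274]-P[:2])
c=viewer.camera("scene");cv2.imwrite("pics/s20.png",cv2.resize(c["color"][130:205,270:370],None,fx=8,fy=8,interpolation=cv2.INTER_CUBIC))
E
```

```text
time: 16.85
ee_pos: [0.4623, -0.0035, 0.0716]
tcp_rot: [-179.9, 0.2, -6.8]
wrist_force: [0.2, -0.8, 0.3]
opening: 0.0129
time: 17.35
ee_pos: [0.4473, -0.0292, 0.0458]
tcp_rot: [-179.9, 0.3, -6.8]
wrist_force: [0.3, 0.3, 1.0]
opening: 0.0131
to go [0.00152132 0.00181887]
```

View pics/s20.png

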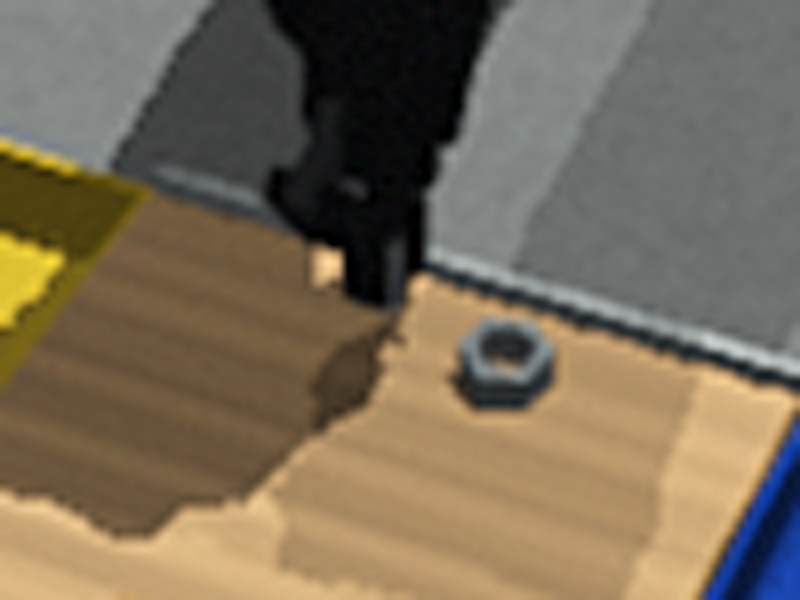

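```bash
python3 -m handwheel '[[0.85,0.002,0,-0.012,0],[0.85,0.002,0,-0.02,0],[0.85,0.002,0,-0.0245,0],[0.85,0.002,0,-0.0245,0]]'; python3 -m handwheel '[[0.85,0.0014,0.0119,0,0],[0.85,0.0028,0.0238,0,0],[0.85,0.0042,0.0357,0,0],[0.85,0.0056,0.0477,0,0],[0.85,0.007,0.0596,0,0]]';  python3 - <<'E'
from h import *
c=viewer.camera("scene");cv2.imwrite("pics/s21.png",cv2.resize(c["color"][130:245,265:410],None,fx=5,fy=5,interpolation=cv2.INTER_CUBIC))
o=get_obs();P=np.array(o["ee_pos"]);B=np.array([.5357,-.0246]);ey=np.array([.1174,.9931]);ex=np.array([.9931,-.1174])
print("board",(P[:2]-B)@ex,(P[:2]-B)@ey)
E
```

```text
time: 17.8
ee_pos: [0.4491, -0.029, 0.0211]
tcp_rot: [-179.9, 0.3, -6.8]
wrist_force: [0.7, 0.4, 0.3]
opening: 0.0129
time: 18.3
ee_pos: [0.4563, 0.0319, 0.0213]
tcp_rot: [-179.9, 0.3, -6.7]
wrist_force: [1.0, -0.8, 0.5]
opening: 0.0128
board -0.08538460483791505 0.04793718369509148
```

View pics/s21.png

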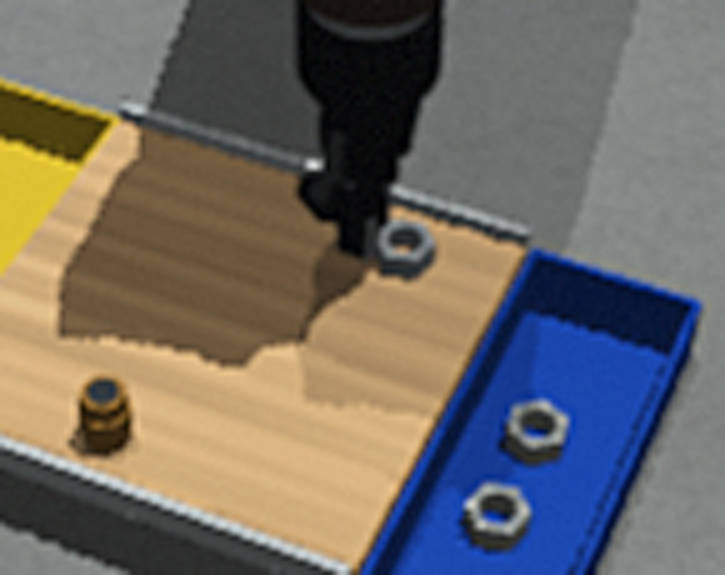

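Nut C is riding ahead of the tips at (403,245) and the rest is unchanged. Finishing the push.

```bash
python3 -m handwheel '[[0.85,0.0013,0.0109,0,0],[0.85,0.0026,0.0218,0,0],[0.85,0.0039,0.0328,0,0],[0.85,0.0052,0.0437,0,0],[0.85,0.0065,0.0546,0,0]]'; python3 -m handwheel '[[0.85,0.0012,0.0099,0,0],[0.85,0.0024,0.0199,0,0],[0.85,0.0036,0.0298,0,0],[0.85,0.0047,0.0397,0,0],[0.85,0.0047,0.0397,0,0]]';python3 -m handwheel '[[0.85,0,0,0,0],[0.85,0,0,0.0,0],[0.85,0,0,0.03,0],[0.85,0,0,0.06,0],[0.85,0,0,0.1,0]]';  python3 - <<'E'
from h import *
c=viewer.camera("scene");cv2.imwrite("pics/s22.png",cv2.resize(c["color"][130:275,205:410],None,fx=3.8,fy=3.8,interpolation=cv2.INTER_CUBIC))
E
```

```text
time: 18.85
ee_pos: [0.4631, 0.0885, 0.0212]
tcp_rot: [-179.9, 0.3, -6.7]
wrist_force: [0.2, -1.2, 0.3]
opening: 0.0129
time: 19.35
ee_pos: [0.4679, 0.1293, 0.0212]
tcp_rot: [-179.9, 0.3, -6.6]
wrist_force: [0.6, -0.2, 0.1]
opening: 0.0128
time: 19.85
ee_pos: [0.467, 0.1287, 0.1212]
tcp_rot: [-179.9, 0.4, -6.7]
wrist_force: [1.2, 0.3, -0.5]
opening: 0.013
```

View pics/s22.png

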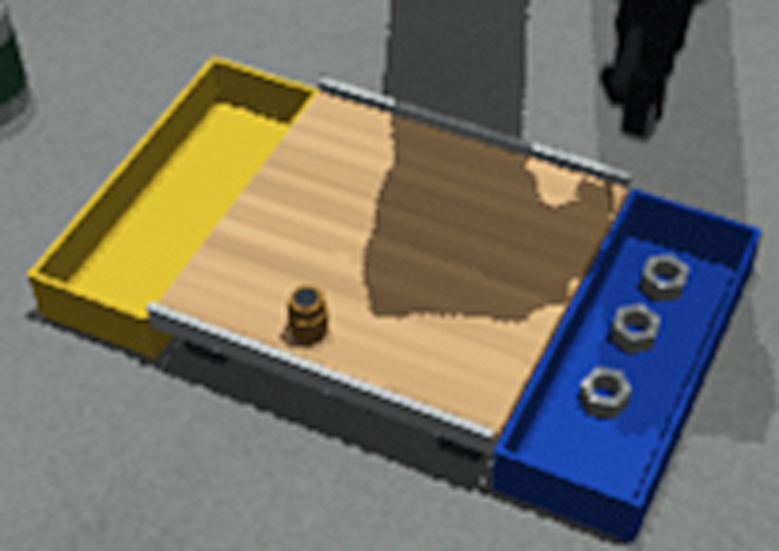

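All three nuts lie in the blue bin at (665,275), (636,327) and (605,390), and the coupling stands at (306,315). As a last check I'll compare the coupling, can and carton with the first pictures.

```bash
python3 -m handwheel '[[0.85,0,0,0,0],[0.85,0,0,0,0],[0.85,0,0,0,0]]'
python3 - <<'E'
from h import *
c=viewer.camera("scene")["color"];a=cv2.imread("pics/scene0.png")
for n,(x,y,w,h),lo,hi in(("coupling",(270,200,32,24),(5,150,20),(25,255,220)),("can",(183,120,32,46),(60,60,10),(95,255,200)),("carton",(465,185,60,45),(3,120,60),(20,255,255))):
    for im in(a,c):
        m=cv2.inRange(cv2.cvtColor(im[y:y+h,x:x+w],cv2.COLOR_BGR2HSV),lo,hi);M=cv2.moments(m,True);print(n,M['m00'],round(x+M['m10']/M['m00'],1),round(y+M['m01']/M['m00'],1))
E
```

```text
time: 20.2
ee_pos: [0.4691, 0.129, 0.1277]
tcp_rot: [-179.8, -0.0, -6.7]
wrist_force: [0.5, -0.4, -1.1]
opening: 0.0128
coupling 94.0 285.7 214.2
coupling 92.0 285.7 214.0
can 278.0 200.3 149.9
can 273.0 200.3 149.9
carton 880.0 495.8 202.8
carton 890.0 495.6 203.0
```

```bash
python3 -c "
from workcell import job_done
print(job_done())"
```

```text
the job is handed in; nothing more can be done
None
```

I swept all three nuts one at a time along the board, off its +y end and into the blue bin, and handed the job in at about 20.2 s. The nuts were only pushed, never gripped.

- **Nuts:** the last picture shows all three lying flat on the bin floor.
- **Coupling, can and carton:** all within about 0.2 pixel of where they were in the first picture, so they did not move.
- **Robot:** the gripper is raised clear and touches nothing.

**Disagreement:** my first pass over nut A missed it. I then lowered the fingers until they touched the deck (0.050 m). The reported height there was 0.0176 m, so the real fingertips sat about 32 mm above the reported TCP. I didn't find the cause and swept at a reported height of about 0.021 m instead. That touch on the deck showed the largest force I saw, 14.5 N vertical at the wrist.

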